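Check a spring follower on the spring gauge and sort it by the reading

ROBOT

A 6-joint arm with a two-finger parallel gripper is mounted at the origin on the work surface; the furniture and walls round the work are solid. World frame = base frame: x ahead of the robot, y to its left, z up, the work surface at z = 0. Lengths are in m, angles in degrees, forces in N, time in s.
With the tool pointing down it reaches from about 0.25 to 0.725 m from the base axis. Payload 9.7 kg.
Tool frame: the origin (TCP) lies between the finger pads; the fingertips stand 11 mm ahead of it and the grasp point (between the pads) lies 8 mm behind it; z points along the fingers, x is the direction in which the jaws open and shut, and the axes are right-handed (so a half turn about z gives the same grasp; the last joint's range is limited). The gripper opens to 85 mm and grips with 20 to 120 N. Pads are 22 mm wide; open, the fingers measure 114 mm over their backs; the gripper's body (76 mm by 85 mm) begins 54 mm behind the grasp point. The pads swing forward as they close: fully open they stand 13 mm farther back than shut.
Start: joints at [74.599, 4.979, 10.078, 95.1, 0, 90], TCP at [0.146, 0.53, 0.242] pointing down, gripper open.
Joint ranges: [-179.16, 179.16], [-48.56, 103.87], [-65.8, 70.77], [-126.05, 130.52], [-82.76, 87.17], [-180, 180]. Speed limits (degrees/s): [127.2, 127.2, 147.25, 180, 180, 180].

INTERFACE

Orientations are given as [roll, pitch, yaw] about the fixed x, y, z axes, in that order (R = Rz(yaw) Ry(pitch) Rx(roll)).
In Python, from workcell import get_obs, camera, job_done, spotter gives the robot as it stands.
- The arm moves only by the tool play_rows, never from a script. Its argument "rows" is a list of rows, each a list of 3 entries, a list of its own where there are three numbers: the closure, from 0 (fully open) to 1 (shut), then the shift along the tool's x, y, z in cm, then the turn, a rotation vector about the tool's x, y, z in degrees. In form: [[claw, [x, y, z], [wx, wy, wz]], ...]. A call has 1 to 12 rows; each row shifts and turns the pose as measured when the row begins, along the tool's axes as they then stand; what a row does not reach is not made up. A row lasts 1/10 s, in which the tool goes at most 50 mm and 8.59 degrees, less where a joint would pass 70% of its speed; a pose out of reach is approached as far as the arm can. A call is refused whole if a number of a shift passes 5 or a number of a turn 8.59, either way. A call with a gripper value outside its range is refused whole. The fingers move at their own pace and stop on an object; "newtons" is the grip in N (left out, the last holds). Time passes only in rows, so rows that do not move let the fingers close. It gives the time, the measured TCP pose, the force and the opening at its end, in the units of the state.
- get_obs(): the state, without advancing time (a new reading comes with each control period).
- camera(name): name is "scene" or "top"; returns a dict with "img" (420x560x3 uint8, red, green, blue), "intrinsics" (3x3 intrinsics, pixels), "k1" (the pictures are not rectified: a ray, as slopes to the right and down, at radius r is drawn at 1 + k1 r^2 times it, then the intrinsics apply), "xyz" and "orientation" of the camera in the world. Camera axes: x right, y down, z forward; pixel columns grow to the right and rows downward; lengths in m; the calibration is good to about 2 mm. A picture is of the moment at which its call begins. There is no depth.
- job_done(): hands the job in, once; it reports no verdict.
Trained networks look in a picture, given as the dict that the camera call returned (one of the last four; its "shot" number tells which), for a name from the list of things; names that differ only in an ending like _2 or _b are one class to them, and where a whole thing is asked for, a point or a joint stands for the part that bears it (a point fixed in the world has none). Each returns a list of dicts, best first, with "confidence" (0 to 1); they miss things now and then, are a little off and sometimes report something else, mostly with a low value. They report only what shows in the picture. A call takes as long as a camera call.
- spotter.spot_in(picture, thing): "point" ([x, y, z] in m, in world coordinates, good to about 4 mm: the middle of the surface that is visible of it).
- spotter.trace(picture, thing): "pixels" (420x560 bool, what is visible of it).
The state is a dict: "time": time; "q": joint angles; "qd": joint speeds; "joint_efforts": joint torques, N m; "ee_pos": TCP position; "tcp_rot": TCP orientation; "wrist_force": force on the tool from outside, world axes, zero at the start; "torque": the same for the moment, N m; "opening": finger opening in m.
Only numpy, scipy, OpenCV 4.12 (cv2) and the standard library are available. Lean on these libraries where they do the work, as an engineer would, in place of code of your own. Each camera call takes 0.05 s, during which the arm holds its last target.

TASK

Check the spring follower on the spring gauge: set it fully home over the pin of the gauge plate, press its knob steadily straight down until the top of its disc is level with the flat tops of the two height posts, hold it there for about a second, then ease it off gently without letting the spring snap back. If the maximum hand of the dial has been carried to the limit mark or beyond, stand the follower upright on the slatted rack; if it stopped short, stand it upright on the perforated tray. Do not press far past the posts, do not run the needle off the end of the scale, and leave the other things where they are.

Things in the scene. Friction and masses are not known exactly. Their poses are not given: they have to be found in the camera images.
- spring_foot: Spring follower (loose, about 0.25 kg, cream plastic): foot 68 mm across, 14 mm thick, 20 mm bore from below; bare steel coils above; flat disc 84 mm across, 8 mm thick; on it a round upright knob 36 mm across, 30 mm tall, to grip from above. Released 94 mm tall, disc's upper face 64 mm up. Stands left or right of the gauge. Origin: centre of the foot's underside, z up.
- cap_top (a point): Point on the follower's axis in the plane of the disc's upper face, where the knob begins: 64 mm above the foot's underside when released, lower as the spring is pressed.
- spring_cap (a joint): How far disc and knob are pressed down towards the foot, m: 0 released, 0.015 at the marked height with the foot home, 0.024 coils shut. The caged spring first takes about 3 N to move, then 250 N per metre, stiffening to 750 N per metre from a depth that differs from follower to follower: about 6 to 13 N of push at the marked height.
- gauge: The spring gauge (fixed, painted grey housing 150 x 124 x 46 mm with a round tilted dial in front, nearest the robot, up to about 100 mm high, reaching 170 mm forward of the origin). Origin: on the table under the centre of the plate; its -x side carries the dial.
- plate_seat (a point): Centre of the upper face of the tester plate, a steel disc 120 mm across, 82 mm above the table unloaded. The plate stands on the gauge's own spring and sinks 1 mm for every newton. From its centre rises the centring pin, 18 mm across and 14 mm tall with a tapered top (1 mm clear all round in the follower's bore).
- height_mark (a point): Point on the plate's axis at the height of the flat tops of the two height posts, 49 mm above the plate's upper face. The posts (14 x 11 mm) stand on the plate 52.5 mm left and right of its centre and sink with it; the follower's disc passes between them.
- needle (a joint): Dial needle (slim, black), rad clockwise from zero: 0.225 rad per newton on the plate (the follower alone weighs about 2.4 N on it). Zero points down left, 10 N straight up, end of scale 20 N = 4.5 rad; ticks each 1 N, long ones each 5 N. The limit mark, one broad black bar, is printed at 12 N = 2.70 rad.
- max_hand (a joint): Maximum hand of the dial (short black hand with a round disc at its end), rad, same scale as the needle. The needle pushes it forward and it stays at the highest reading; it starts at about zero.
- rack: Dark slatted steel rack for followers that pass (fixed), 340 mm long (its own y) x 216 mm, side walls 42 mm high, slats' upper faces 14 mm above its underside. Origin: centre of its underside. It lies left or right of the robot.
- tray: Bright perforated stainless tray for weak followers (fixed), 333 mm long (its own y) x 236 mm, floor 2 mm, rim 14 to 24 mm high. Origin: centre of its underside. It lies on the other side from the rack.
- plain_follower: Bystander: plain cream follower disc with a small knob and no spring, 88 mm across, 31 mm tall (loose). Origin: centre of its underside.
- check_weight: Bystander: small chromed check weight with a neck, 30 mm across, 36 mm tall (loose). Origin: centre of its underside.
- timer: Bystander: round twist timer, 71 mm across, 38 mm tall (loose). Origin: centre of its underside.

How it is judged (in metres and radians):
On the way, in this order (a step that is already met when the one before it is completed fails the run):
1. the follower stands fully home over the pin of the gauge plate (horizontal distance between spring_foot and plate_seat below 0.003 m and z of spring_foot in the frame of plate_seat below 0.002 m and angle between spring_foot's own z axis and vertical below 0.06 rad), for 0.2 s.
2. the follower, home on the plate, is held pressed with its disc level with the height posts (within 2.5 mm) for half a second (horizontal distance between spring_foot and plate_seat below 0.003 m and z of spring_foot in the frame of plate_seat below 0.002 m and z of cap_top in the frame of height_mark between -0.0025 and 0.0025 m), for 0.5 s.
At the end, for the whole second after the job is handed in: Follower upright (within 8 degrees), released, at rest: flat on the slats inside the rack if the maximum hand shows the limit (2.70 rad, 12 N) or more, flat on the floor inside the tray if less; within 0.15 rad of the limit either will do. Gauge unloaded (needle below 0.3 rad) (((value of joint max_hand above 2.55 rad and x of spring_foot in the frame of rack between -0.075 and 0.075 m and y of spring_foot in the frame of rack between -0.145 and 0.145 m and z of spring_foot in the frame of rack below 0.02 m) or (value of joint max_hand below 2.85 rad and x of spring_foot in the frame of tray between -0.095 and 0.095 m and y of spring_foot in the frame of tray between -0.145 and 0.145 m and z of spring_foot in the frame of tray below 0.008 m)) and angle between spring_foot's own z axis and vertical below 0.15 rad and linear speed of spring_foot below 0.02 m/s and value of joint needle below 0.3 rad); the robot touches nothing.
It fails at once if the gauge is overloaded: the needle runs past the end of the scale (4.6 rad) (value of joint needle above 4.6 rad).
It fails at once if the follower on the plate is pressed more than 6 mm past the height posts (horizontal distance between spring_foot and plate_seat below 0.02 m and z of cap_top in the frame of height_mark below -0.006 m).
It fails at once if the compressed spring is let snap back (faster than 0.25 m/s) (velocity of joint spring_cap below -0.25 m/s).
It fails at once if the plain follower, the check weight or the timer is pushed more than 30 mm (distance of any of plain_follower, check_weight, timer from where it was at the start of the episode above 0.03 m).
It also fails if it takes over 56 s, if anything falls off the work surface, if the arm or the gripper's body presses on something with over 40 N, if the wrist force passes 120 N, or if a joint passes its speed limit or range.

## Working session

There is one attempt and no reset: what is moved stays moved. The work goes in short steps, Python scripts to look and compute and a tool call to move; the robot and the scene stay as the last step left them, time stands still between calls to the robot, and variables do not carry over. Pictures are saved under pics/ and viewed, and the job is handed in when it is done.

Besides the shell and the picture viewer there is one more tool, called in YAML: its name, and indented under it one key for each argument. play_rows: Moves the arm, as the interface text tells. Its arguments: {"type":"object","properties":{"rows":{"type":"array","items":{"type":"array"}},"newtons":{"type":"number"}},"required":["rows"]}

```bash
mkdir -p pics; ls; cat > h.py <<'E'
import numpy as np,cv2
from workcell import get_obs,camera,job_done,spotter
from scipy.spatial.transform import Rotation as R
def Rc(c):
    o=np.array(c["orientation"],float)
    return o if o.shape==(3,3) else R.from_euler('xyz',o,degrees=True).as_matrix()
def save(c,n,crop=None,f=1):
    im=c["img"][:,:,::-1].copy()
    if crop: im=im[crop[1]:crop[3],crop[0]:crop[2]]
    if f!=1: im=cv2.resize(im,None,fx=f,fy=f,interpolation=cv2.INTER_CUBIC)
    cv2.imwrite("pics/"+n,im)
def ray(c,u,v):
    K=np.array(c["intrinsics"]);k=c["k1"]
    p=cv2.undistortPoints(np.array([[[u,v]]],float),K,np.array([k,0,0,0.]))[0,0]
    d=Rc(c)@np.array([p[0],p[1],1]);return np.array(c["xyz"]),d
def atz(c,u,v,z):
    o,d=ray(c,u,v);return o+d*(z-o[2])/d[2]
def proj(c,P):
    q=Rc(c).T@(np.array(P,float)-np.array(c["xyz"]));
    p,_=cv2.projectPoints(q.reshape(1,1,3),np.zeros(3),np.zeros(3),np.array(c["intrinsics"]),np.array([c["k1"],0,0,0.]))
    return p[0,0]
E
python3 - <<'E'
from h import *
o=get_obs();print(o)
for n in("scene","top"):
    c=camera(n);save(c,n+"0.png");print(n,c["xyz"],c["orientation"],c["k1"],c["intrinsics"])
    for t in["spring_foot","cap_top","gauge","plate_seat","rack","tray","plain_follower","check_weight","timer"]:
        try:
            r=spotter.spot_in(c,t);print(t,[(np.round(x["point"],3),round(x["confidence"],2),np.round(proj(c,x["point"]))) for x in r[:2]])
        except Exception as e:print(t,e)
E
```

```text
pics
{'time': 0.0, 'q': array([7.46001584e+01, 5.01092393e+00, 1.00327268e+01, 9.50994928e+01,
       4.22711948e-04, 9.00005731e+01]), 'qd': array([-0.04236385, -0.02010994,  0.00295823,  0.07015311, -0.06884798,
        0.00770056]), 'joint_efforts': array([-8.79950312e-04, -5.20386815e+01,  4.64806473e+01,  1.61459885e-02,
       -5.42958514e-05,  1.84361556e-05]), 'ee_pos': array([0.14599278, 0.53003677, 0.24156928]), 'tcp_rot': array([-1.79999578e+02,  7.76898426e-02,  7.45995852e+01]), 'wrist_force': array([ 0.01001138,  0.09297711, -0.0872283 ]), 'torque': array([-0.04856454,  0.06523192, -0.01275076]), 'opening': 0.08517233912680375}
scene [ 0.03810231 -0.88498493  1.27500017] [-139.01725105    0.56365694  -27.80495006] -0.04014537641540507 [[483.79258498   0.         275.65736169]
 [  0.         483.79258498 205.73232684]
 [  0.           0.           1.        ]]
spring_foot [(array([ 0.431, -0.174,  0.066]), 0.9, array([285., 266.]))]
cap_top [(array([ 0.433, -0.168,  0.068]), 0.84, array([285., 264.]))]
gauge [(array([ 0.427, -0.165,  0.067]), 0.65, array([282., 264.])), 
[... 897 characters left out ...]
([327., 234.]))]
cap_top [(array([ 0.443, -0.154,  0.062]), 0.75, array([326., 231.])), (array([0.612, 0.154, 0.025]), 0.36, array([234., 184.]))]
gauge [(array([ 0.52 , -0.02 ,  0.084]), 0.87, array([286., 209.]))]
plate_seat [(array([ 0.551, -0.011,  0.081]), 0.75, array([283., 199.]))]
rack [(array([0.386, 0.378, 0.013]), 0.62, array([170., 251.]))]
tray [(array([ 0.399, -0.375,  0.006]), 0.84, array([388., 243.]))]
plain_follower [(array([0.456, 0.163, 0.005]), 0.93, array([233., 229.]))]
check_weight [(array([0.615, 0.153, 0.025]), 0.57, array([235., 183.])), (array([ 0.397, -0.376,  0.006]), 0.3, array([388., 244.]))]
timer [(array([ 0.615, -0.16 ,  0.033]), 0.81, array([325., 181.]))]
```

View pics/scene0.png

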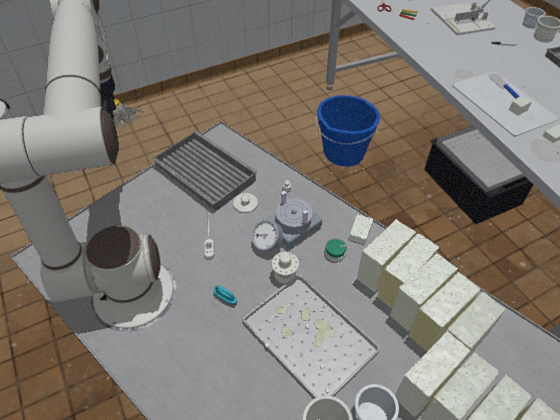

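View pics/top0.png

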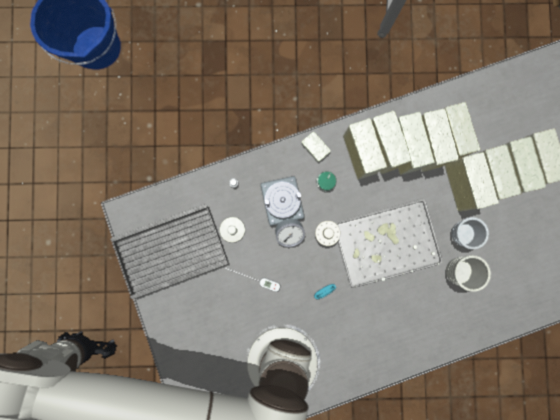

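```bash
python3 - <<'E'
from h import *
c=camera("top");save(c,"topc.png",(190,130,390,280),4)
c=camera("scene");save(c,"scenec.png",(200,140,400,290),4)
E
```

```text
(no output)
```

View pics/topc.png

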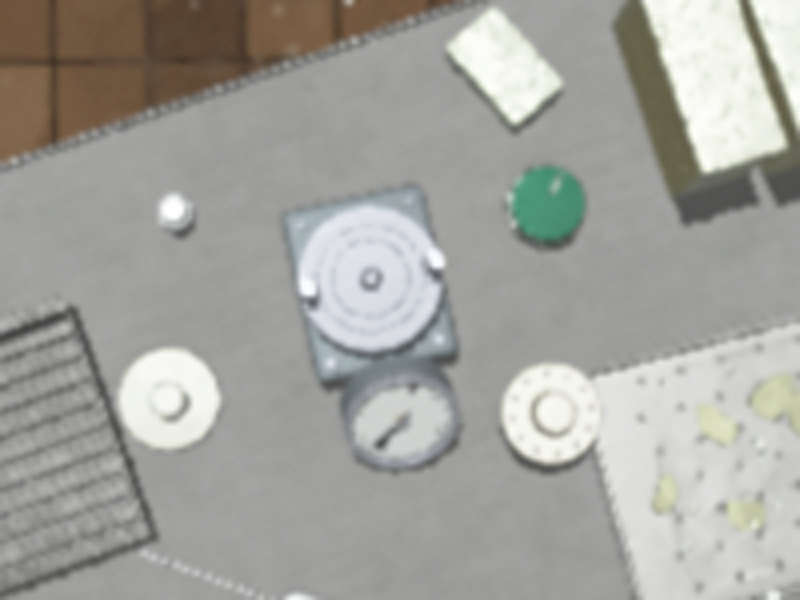

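View pics/scenec.png

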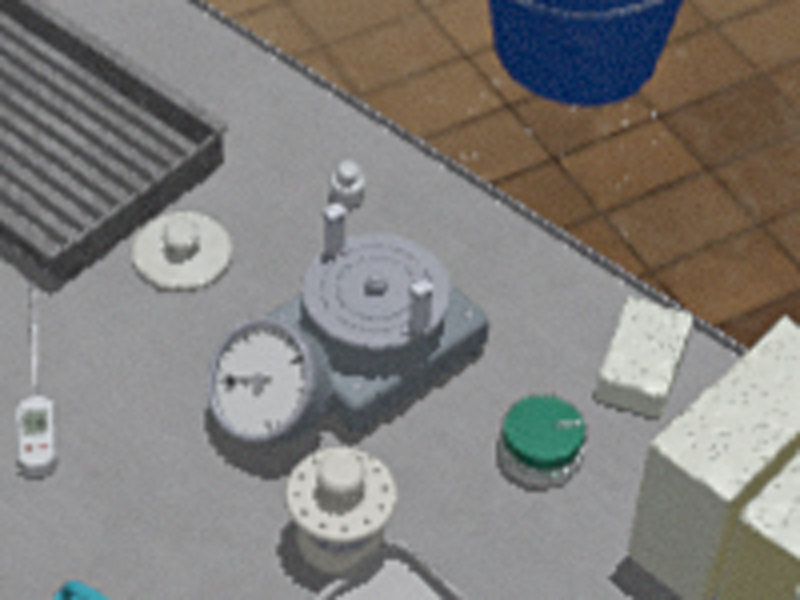

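The rack is on the left and the tray on the right. The follower is at about (327,234) in the top view and the gauge plate at about (283,199). The posts lie roughly along y, and the dial is nearest the robot with both hands at zero. Next I'll measure these positions precisely.

```bash
cat > loc.py <<'E'
from h import *
def circ(z,cx,cy,r,n=72,ang=None):
    a=np.linspace(0,2*np.pi,n,endpoint=False)
    return np.c_[cx+r*np.cos(a),cy+r*np.sin(a),np.full(n,z)]
def fine(c,x,y,z,r,rng=.012):
    g=cv2.GaussianBlur(cv2.cvtColor(c["img"],cv2.COLOR_RGB2LAB).astype(np.float32),(0,0),.7)
    K=np.array(c["intrinsics"]);k=np.array([c["k1"],0,0,0.]);Rm=Rc(c);t=np.array(c["xyz"])
    def pr(P):
        q=(P-t)@Rm;return cv2.projectPoints(q.reshape(-1,1,3),np.zeros(3),np.zeros(3),K,k)[0][:,0]
    def samp(P):
        p=pr(P).astype(np.float32);return cv2.remap(g,p[None,:,0].copy(),p[None,:,1].copy(),cv2.INTER_LINEAR)[0]
    def score(v):
        d=np.linalg.norm(samp(circ(z,v[0],v[1],r+.0025))-samp(circ(z,v[0],v[1],r-.0025)),axis=1)
        return np.minimum(d,25).mean()
    best=max(((score((x+a,y+b)),x+a,y+b) for a in np.arange(-rng,rng+1e-9,.001) for b in np.arange(-rng,rng+1e-9,.001)))
    return np.round(best,4)
E
python3 - <<'E'
from loc import *
t=camera("top");s=camera("scene")
print("clicks top knob,disc,pin,plate",[np.round(atz(t,190+u/4,130+v/4,z),4)[:2] for u,v,z in[(555,412,.094),(550,414,.064),(371,278,.096),(372,279,.082),(435,257,.131),(308,286,.131)]])
print("scene knob pin posts",[np.round(atz(s,200+u/4,140+v/4,z),4)[:2] for u,v,z in[(341,460,.094),(376,285,.096),(336,208,.131),(421,286,.131)]])
for c,n in((t,"top"),(s,"scene")):
    print(n,"disc",fine(c,.438,-.163,.064,.042),"plate",fine(c,.552,-.013,.082,.06),"knob",fine(c,.438,-.163,.094,.018))
    for th in("rack","tray"):
        m=spotter.trace(c,th)[0]["pixels"].astype(np.uint8)
        m=max(cv2.findContours(m,cv2.RETR_EXTERNAL,cv2.CHAIN_APPROX_NONE)[0],key=cv2.contourArea)
        b=cv2.boxPoints(cv2.minAreaRect(m)); e=cv2.approxPolyDP(m,12,True)[:,0]
        print(n,th,[np.round(atz(c,u,v,.042 if th=="rack" else .02),3)[:2].tolist() for u,v in e])
E
```

```text
clicks top knob,disc,pin,plate [array([ 0.4366, -0.1595]), array([ 0.4353, -0.159 ]), array([ 0.5491, -0.0106]), array([ 0.5495, -0.0117]), array([ 0.5621, -0.0616]), array([0.5404, 0.0406])]
scene knob pin posts [array([ 0.4411, -0.157 ]), array([ 0.5464, -0.022 ]), array([0.5426, 0.0384]), array([ 0.5615, -0.065 ])]
top disc [22.1179  0.439  -0.156 ] plate [ 2.38509e+01  5.51000e-01 -9.00000e-03] knob [17.5894  0.432  -0.156 ]
top rack [[0.539, 0.249], [0.43, 0.565], [0.235, 0.494], [0.342, 0.183], [0.324, 0.281], [0.356, 0.183]]
top tray [[0.546, -0.499], [0.471, -0.195], [0.252, -0.247], [0.334, -0.553]]
scene disc [24.8739  0.436  -0.163 ] plate [ 1.52049e+01  5.50000e-01 -1.40000e-02] knob [19.1197  0.434  -0.16  ]
scene rack [[0.237, 0.498], [0.338, 0.154], [0.519, 0.21], [0.433, 0.559]]
scene tray [[0.462, -0.194], [0.248, -0.255], [0.32, -0.535], [0.362, -0.555], [0.545, -0.5]]
```

play_rows:
  rows:
    - [0, [-3.6, 2.9, 0], [0, 0, 0]]
    - [0, [-3.6, 2.9, 0], [0, 0, 0]]
    - [0, [-3.6, 2.9, 0], [0, 0, 0]]
    - [0, [-3.6, 2.9, 0], [0, 0, 0]]
    - [0, [-3.6, 2.9, 0], [0, 0, 0]]
    - [0, [-3.6, 2.9, 0], [0, 0, 0]]
    - [0, [-3.6, 2.9, 0], [0, 0, 0]]
    - [0, [-3.6, 2.9, 0], [0, 0, 0]]
    - [0, [-3.6, 2.9, 0], [0, 0, 0]]
    - [0, [-3.6, 2.9, 0], [0, 0, 0]]
    - [0, [-3.6, 2.9, 0], [0, 0, 0]]
    - [0, [-3.6, 2.9, 0], [0, 0, 0]]
  newtons: 40

```text
time: 2.6
ee_pos: [0.3718, 0.0072, 0.2417]
tcp_rot: [179.6, -0.1, 75.2]
wrist_force: [1.0, 0.3, 0.8]
opening: 0.0855
```

play_rows:
  rows:
    - [0, [0, 0, 0], [0, 0, 8.3]]
    - [0, [0, 0, 0], [0, 0, 8.3]]
    - [0, [0, 0, 0], [0, 0, 8.3]]
    - [0, [0, 0, 0], [0, 0, 8.3]]
    - [0, [0, 0, 0], [0, 0, 8.3]]
    - [0, [0, 0, 0], [0, 0, 8.3]]
    - [0, [0, 0, 0], [0, 0, 8.3]]
    - [0, [0, 0, 0], [0, 0, 8.3]]
    - [0, [0, 0, 0], [0, 0, 8.3]]
    - [0, [0, 0, 0], [0, 0, 0]]

```text
time: 3.6
ee_pos: [0.3731, -0.0009, 0.2422]
tcp_rot: [179.9, -0.5, -2.1]
wrist_force: [0.5, -0.1, -0.3]
opening: 0.0854
```

```bash
cat > go.py <<'E'
from h import *
import sys
o=get_obs();Rm=R.from_euler('xyz',o["tcp_rot"],degrees=True)
t=[float(a) for a in sys.argv[1:5]]
d=Rm.inv().apply(np.array(t[:3])-o["ee_pos"])*100
w=(Rm.inv()*R.from_euler('xyz',[180,0,t[3]],degrees=True)).as_rotvec(degrees=True)
print("t",o["time"],"pos",o["ee_pos"].round(4),"rot",o["tcp_rot"].round(2),"F",o["wrist_force"].round(2),"open",round(o["opening"],4))
print("shift cm",d.round(2),"|",np.linalg.norm(d).round(1),"turn",w.round(2))
E
python3 go.py .436 -.159 .14 0
```

```text
t 3.6 pos [ 0.3731 -0.0009  0.2422] rot [179.94  -0.5   -2.14] F [ 0.49 -0.14 -0.27] open 0.0854
shift cm [ 6.78 15.55 10.3 ] | 19.8 turn [ 0.07 -0.5  -2.14]
```

play_rows:
  rows:
    - [0, [1.4, 3.1, 1.2], [0, -0.5, 0]]
    - [0, [1.4, 3.1, 1.2], [0, 0, 0]]
    - [0, [1.4, 3.1, 1.2], [0, 0, 0]]
    - [0, [1.4, 3.1, 1.2], [0, 0, 0]]
    - [0, [1.2, 3.1, 1.2], [0, 0, 0]]
    - [0, [0, 0, 0], [0, 0, 0]]
    - [0, [0, 0, 0], [0, 0, 0]]

```text
time: 4.3
ee_pos: [0.4397, -0.1632, 0.1812]
tcp_rot: [180.0, -0.2, -0.1]
wrist_force: [1.2, 0.1, 0.5]
opening: 0.0853
```

```bash
python3 go.py .436 -.159 .14 -2; python3 - <<'E'
from h import *
c=camera("scene");save(c,"s1.png",(200,140,400,290),4)
c=camera("top");save(c,"t1.png",(250,160,400,270),5)
E
```

```text
t 4.3 pos [ 0.4397 -0.1632  0.1812] rot [ 1.7998e+02 -1.8000e-01 -1.1000e-01] F [1.16 0.13 0.52] open 0.0853
shift cm [-0.38 -0.42  4.12] | 4.2 turn [ 0.01 -0.18  1.89]
```

View pics/s1.png

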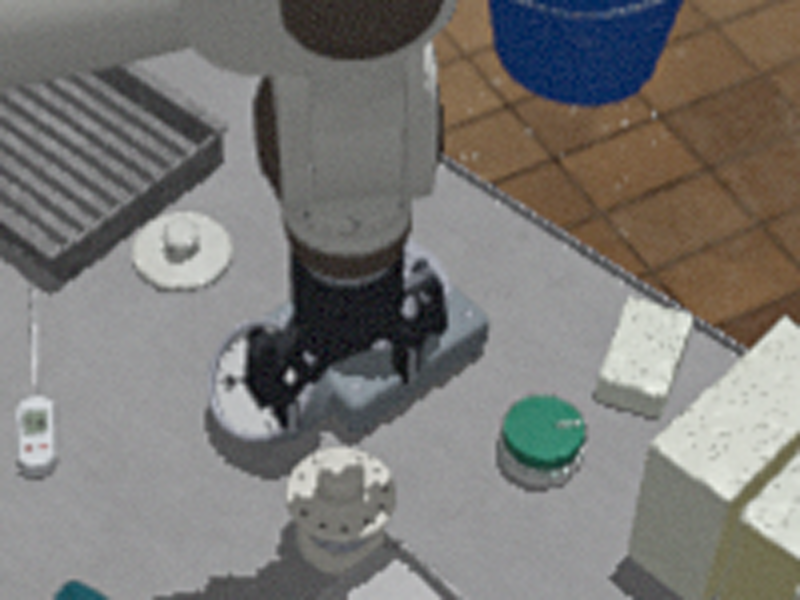

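View pics/t1.png

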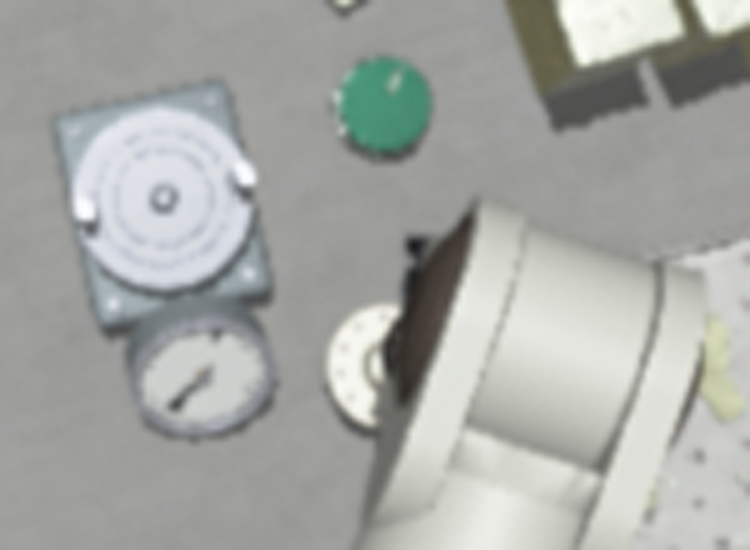

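The tool is still above and clear. The knob is at about (341,465) in the scene crop. I'll correct xy and go down.

play_rows:
  rows:
    - [0, [-0.4, -0.4, 2], [0, 0, 0]]
    - [0, [0, 0, 2], [0, 0, 0]]
    - [0, [0, 0, 2], [0, 0, 0]]
    - [0, [0, 0, 0], [0, 0, 0]]
    - [0, [0, 0, 0], [0, 0, 0]]

```text
time: 4.9
ee_pos: [0.4368, -0.1547, 0.1243]
tcp_rot: [179.9, -0.6, 0.6]
wrist_force: [0.8, -0.7, -0.6]
opening: 0.0854
```

```bash
python3 go.py .436 -.159 .079 0; python3 - <<'E'
from h import *
c=camera("scene");save(c,"s2.png",(240,210,330,280),8)
E
```

```text
t 4.9 pos [ 0.4368 -0.1547  0.1243] rot [179.86  -0.6    0.56] F [ 0.79 -0.65 -0.64] open 0.0854
shift cm [-0.13  0.42  4.53] | 4.6 turn [ 0.14 -0.6   0.56]
```

View pics/s2.png

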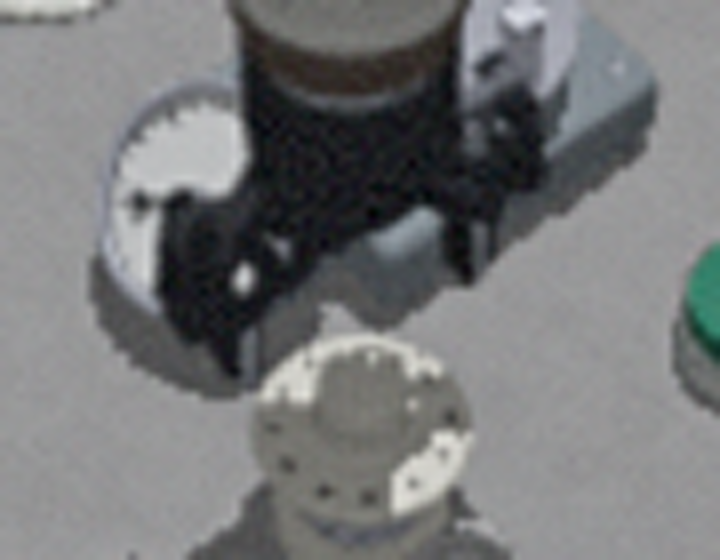

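play_rows:
  rows:
    - [0, [-0.1, 0.4, 2], [0.1, -0.6, 0.5]]
    - [0, [0, 0, 1.5], [0, 0, 0]]
    - [0, [0, 0, 0.8], [0, 0, 0]]
    - [0, [0, 0, 0], [0, 0, 0]]
    - [0, [0, 0, 0], [0, 0, 0]]

```text
time: 5.45
ee_pos: [0.437, -0.159, 0.0803]
tcp_rot: [179.9, -0.1, 0.1]
wrist_force: [0.9, -0.6, 0.0]
opening: 0.0853
```

```bash
python3 go.py .436 -.159 .079 0; python3 - <<'E'
from h import *
c=camera("scene");save(c,"s3.png",(240,210,330,280),8)
E
```

```text
t 5.45 pos [ 0.437  -0.159   0.0803] rot [ 1.7991e+02 -1.1000e-01  9.0000e-02] F [ 0.87 -0.57  0.03] open 0.0853
shift cm [-0.1  -0.01  0.12] | 0.2 turn [ 0.09 -0.11  0.09]
```

View pics/s3.png

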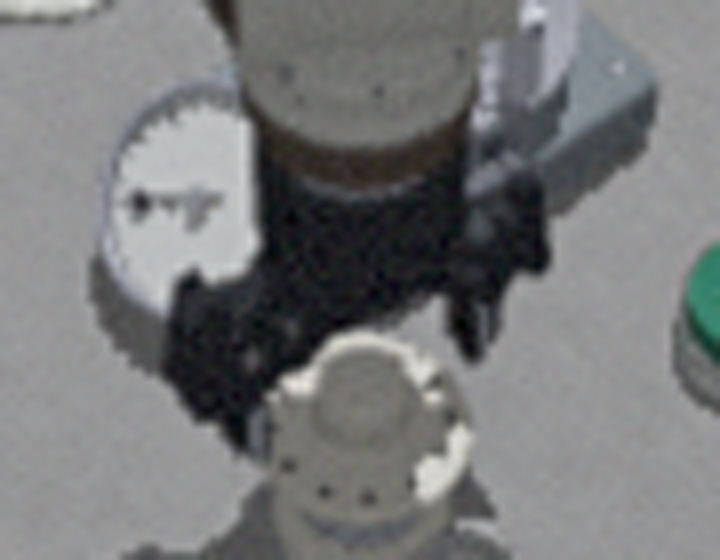

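play_rows:
  rows:
    - [0.3, [-0.1, 0, 0], [0, 0, 0]]
    - [0.5, [0, 0, 0], [0, 0, 0]]
    - [0.7, [0, 0, 0], [0, 0, 0]]
    - [0.8, [0, 0, 0], [0, 0, 0]]
    - [0.8, [0, 0, 0], [0, 0, 0]]
    - [0.8, [0, 0, 0], [0, 0, 0]]
    - [0.8, [0, 0, 0], [0, 0, 0]]
  newtons: 40

```text
time: 6.2
ee_pos: [0.4367, -0.1594, 0.0823]
tcp_rot: [179.9, -0.3, 0.1]
wrist_force: [0.3, 1.0, 0.9]
opening: 0.0346
```

```bash
python3 go.py .436 -.159 .079 0; python3 - <<'E'
from h import *
c=camera("scene");save(c,"s4.png",(240,210,330,280),8)
E
```

```text
t 6.2 pos [ 0.4367 -0.1594  0.0823] rot [ 1.7986e+02 -2.6000e-01  9.0000e-02] F [0.31 0.98 0.93] open 0.0346
shift cm [-0.07 -0.04  0.33] | 0.3 turn [ 0.14 -0.26  0.09]
```

View pics/s4.png

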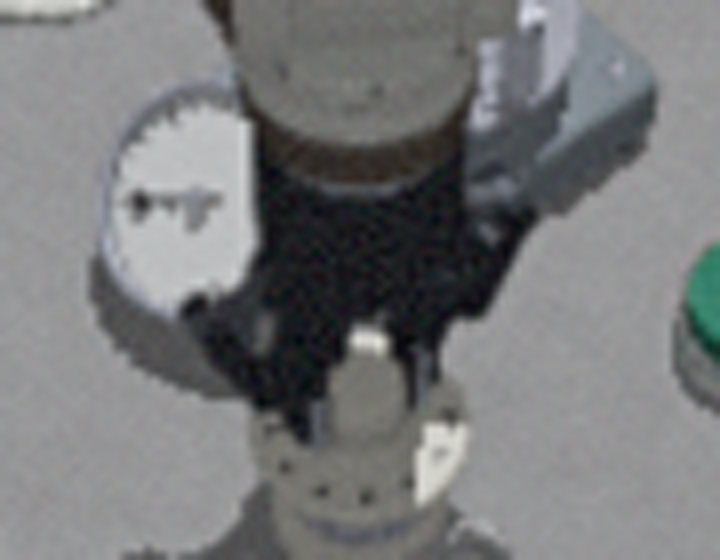

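```bash
cat > st.py <<'E'
from h import *
import sys
A=[]
for i in range(int(sys.argv[1])):
    o=get_obs();A.append(np.r_[o["ee_pos"]*1000,o["wrist_force"],o["tcp_rot"]]); camera("scene")
A=np.array(A);print(A[:,[0,1,2,5]].round(2).tolist());print("mean",A.mean(0).round(2),"sd",A.std(0).round(2),get_obs()["time"],get_obs()["opening"])
E
python3 st.py 6
```

```text
[[436.69, -159.34, 82.32, 0.74], [436.72, -159.36, 82.31, 1.71], [436.72, -159.36, 82.3, 2.17], [436.7, -159.35, 82.29, 1.1], [436.7, -159.34, 82.3, 2.06], [436.69, -159.35, 82.3, 1.54]]
mean [ 4.3670e+02 -1.5935e+02  8.2300e+01 -2.8000e-01 -2.6000e-01  1.5500e+00
  1.7986e+02 -2.6000e-01  8.0000e-02] sd [0.01 0.01 0.01 0.68 0.47 0.51 0.   0.   0.  ] 6.55 0.03481535731360442
```

play_rows:
  rows:
    - [0.8, [0, 0, -1], [0, -0.3, 0]]
    - [0.8, [0, 0, -2], [0, 0, 0]]
    - [0.8, [0, 0, -3], [0, 0, 0]]
    - [0.8, [0, 0, -3], [0, 0, 0]]
    - [0.8, [0, 0, -3], [0, 0, 0]]
    - [0.8, [0, 0, -3], [0, 0, 0]]
    - [0.8, [0, 0, -2], [0, 0, 0]]
    - [0.8, [0, 0, 0], [0, 0, 0]]
    - [0.8, [0, 0, 0], [0, 0, 0]]

```text
time: 7.45
ee_pos: [0.4352, -0.1584, 0.2593]
tcp_rot: [179.9, 0.4, 0.1]
wrist_force: [-0.1, -0.3, -3.7]
opening: 0.0342
```

```bash
python3 st.py 4;python3 go.py .550 -.012 .25 0; python3 - <<'E'
from h import *
c=camera("scene");save(c,"s5.png",(200,140,400,290),4)
E
```

```text
[[435.2, -158.36, 259.31, -3.72], [435.14, -158.34, 259.21, -3.17], [434.93, -158.27, 258.72, -3.66], [434.81, -158.24, 258.46, -2.73]]
mean [ 4.3502e+02 -1.5830e+02  2.5892e+02 -3.7000e-01  1.4000e-01 -3.3200e+00
  1.7996e+02  4.7000e-01  8.0000e-02] sd [0.16 0.05 0.35 0.3  0.47 0.4  0.01 0.03 0.  ] 7.65 0.034617122007192344
t 7.65 pos [ 0.4348 -0.1582  0.2584] rot [1.7998e+02 5.2000e-01 8.0000e-02] F [-0.71 -0.45 -1.44] open 0.0346
shift cm [ 11.55 -14.61   0.73] | 18.6 turn [0.02 0.52 0.08]
```

View pics/s5.png

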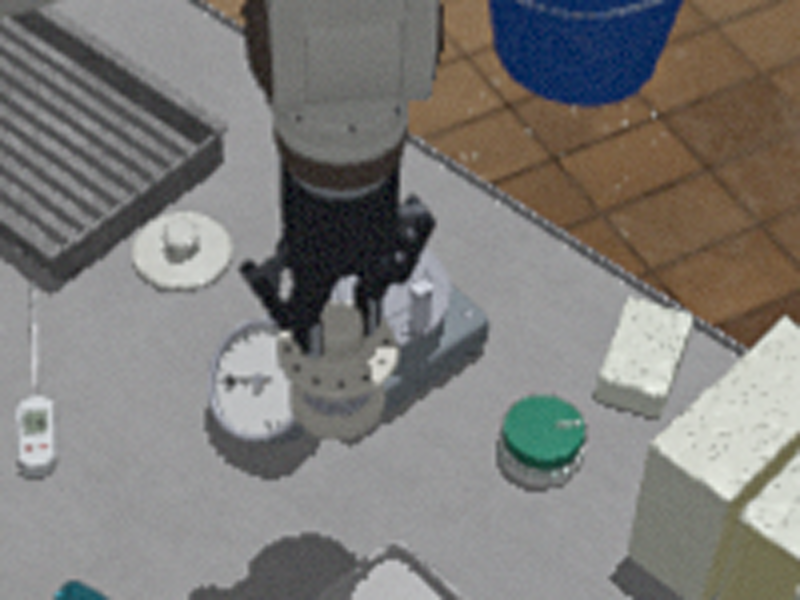

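play_rows:
  rows:
    - [0.8, [1.5, -1.8, 0], [0, 0.5, 0]]
    - [0.8, [2.5, -3.2, 0], [0, 0, 0]]
    - [0.8, [2.5, -3.2, 0], [0, 0, 0]]
    - [0.8, [2.2, -3.0, 0], [0, 0, 0]]
    - [0.8, [1.0, -1.2, 0], [0, 0, 0]]
    - [0.8, [0, 0, 0], [0, 0, 0]]
    - [0.8, [0, 0, 0], [0, 0, 0]]
    - [0.8, [0, 0, 0], [0, 0, 0]]

```text
time: 8.5
ee_pos: [0.5323, -0.0312, 0.2525]
tcp_rot: [180.0, 0.5, -0.1]
wrist_force: [-0.7, -0.4, -2.9]
opening: 0.0345
```

```bash
python3 st.py 3;python3 go.py .550 -.012 .245 0; python3 - <<'E'
from h import *
c=camera("scene");save(c,"s6.png",(240,130,350,220),7)
E
```

```text
[[532.27, -31.23, 252.52, -2.94], [532.19, -31.42, 252.59, -2.77], [532.31, -31.43, 252.84, -2.36]]
mean [ 5.3226e+02 -3.1360e+01  2.5265e+02  4.0000e-02 -1.9000e-01 -2.6900e+00
  1.7996e+02  4.9000e-01 -1.2000e-01] sd [0.05 0.09 0.14 0.53 0.14 0.25 0.   0.02 0.01] 8.65 0.03470069590998132
t 8.65 pos [ 0.5324 -0.0314  0.2529] rot [ 1.7996e+02  4.5000e-01 -1.4000e-01] F [ 0.45  0.39 -2.46] open 0.0347
shift cm [ 1.76 -1.94  0.78] | 2.7 turn [ 0.04  0.45 -0.14]
```

View pics/s6.png

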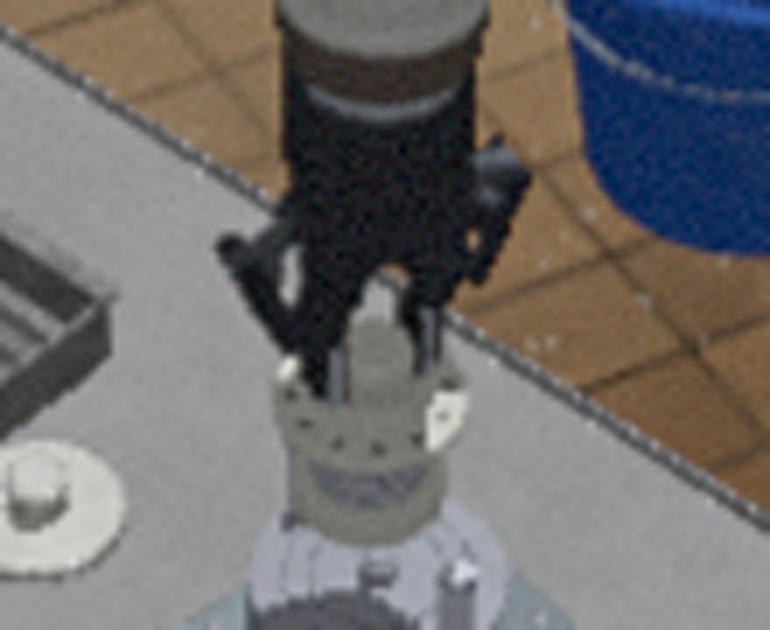

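play_rows:
  rows:
    - [0.8, [1.0, -1.2, 0.5], [0, 0.5, 0]]
    - [0.8, [0.9, -0.9, 0.5], [0, 0, 0]]
    - [0.8, [0, 0, 0.3], [0, 0, 0]]
    - [0.8, [0, 0, 0], [0, 0, 0]]
    - [0.8, [0, 0, 0], [0, 0, 0]]

```text
time: 9.2
ee_pos: [0.5528, -0.0093, 0.2389]
tcp_rot: [180.0, -0.1, -0.2]
wrist_force: [-0.2, 0.1, -3.0]
opening: 0.0345
```

```bash
python3 go.py .550 -.012 .235 0; python3 - <<'E'
from loc import *
o=get_obs();p=o["ee_pos"];zt=p[2]-.0823+.064
c=camera("scene");save(c,"s7.png",(240,130,350,220),7)
t=camera("top");save(t,"t7.png",(230,150,330,230),7)
print("disc scene",fine(c,p[0],p[1],zt,.042),"foot",fine(c,p[0],p[1],zt-.064,.034),"plate",fine(c,.55,-.012,.082,.06))
print("disc top",fine(t,p[0],p[1],zt,.042),p)
E
```

```text
t 9.2 pos [ 0.5528 -0.0093  0.2389] rot [ 1.7996e+02 -1.2000e-01 -2.0000e-01] F [-0.19  0.11 -3.05] open 0.0345
shift cm [-0.28  0.27  0.39] | 0.6 turn [ 0.04 -0.12 -0.2 ]
disc scene [14.7474  0.5488 -0.0153] foot [ 1.59256e+01  5.54800e-01 -1.03000e-02] plate [10.408  0.549 -0.014]
disc top [ 9.8711  0.5628 -0.0153] [ 0.55283081 -0.00931222  0.23890844]
```

View pics/s7.png

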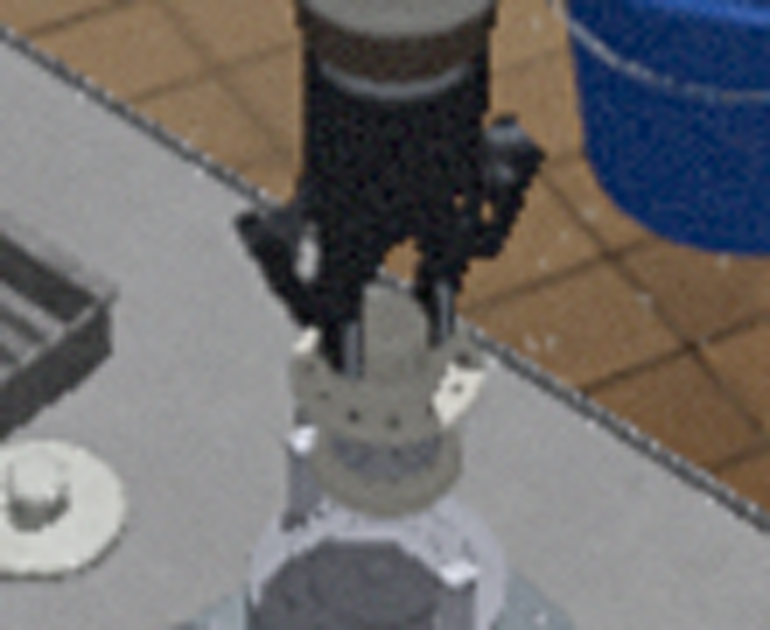

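View pics/t7.png

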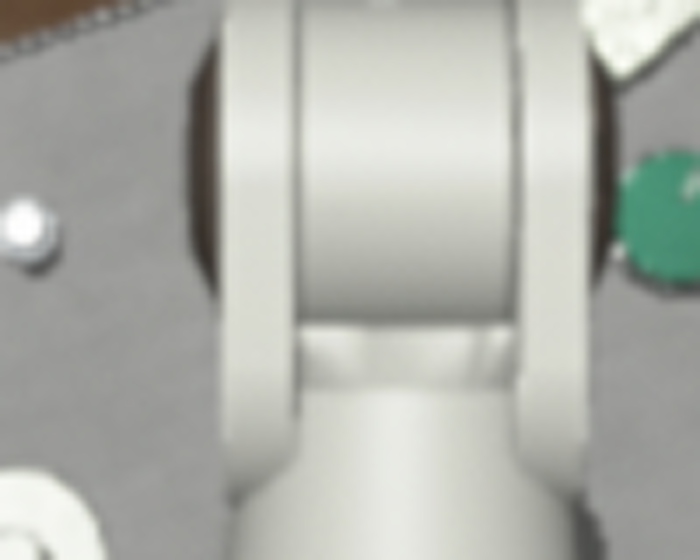

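```bash
cat > ov.py <<'E'
from loc import *
def overlay(c,n,crop,f,circles):
    im=c["img"][:,:,::-1].copy()[crop[1]:crop[3],crop[0]:crop[2]]
    im=cv2.resize(im,None,fx=f,fy=f,interpolation=cv2.INTER_CUBIC)
    for (z,x,y,r,col) in circles:
        P=circ(z,x,y,r,60);p=np.array([proj(c,q) for q in P])
        p=((p-np.array(crop[:2])+.5)*f-.5)
        cv2.polylines(im,[np.round(p*8).astype(np.int32)],True,col,1,cv2.LINE_AA,3)
    cv2.imwrite("pics/"+n,im)
E
python3 - <<'E'
from ov import *
p=get_obs()["ee_pos"];b=p[2]-.0823
c=camera("scene");G=(0,200,0);B=(255,0,0);Rd=(0,0,255)
overlay(c,"o7.png",(270,160,320,220),12,[(b+.064,p[0],p[1],.042,G),(b,p[0],p[1],.034,Rd),(b+.094,p[0],p[1],.018,G),(.082,.55,-.012,.06,B),(.082,.55,-.012,.042,B)])
E
```

```text
(no output)
```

View pics/o7.png

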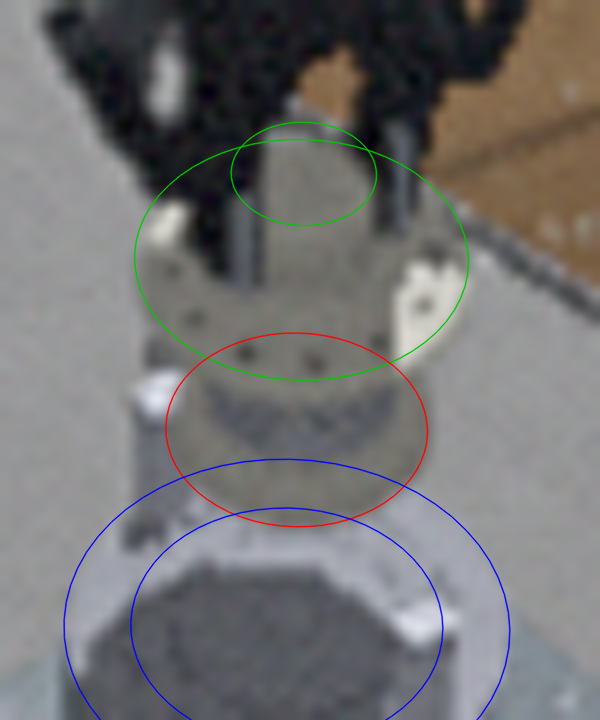

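play_rows:
  rows:
    - [0.8, [-0.3, 0.2, 1.5], [0, 0, 0]]
    - [0.8, [0, 0, 1.5], [0, 0, 0]]
    - [0.8, [0, 0, 1.5], [0, 0, 0]]
    - [0.8, [0, 0, 0.3], [0, 0, 0]]
    - [0.8, [0, 0, 0], [0, 0, 0]]
    - [0.8, [0, 0, 0], [0, 0, 0]]

```text
time: 9.95
ee_pos: [0.5501, -0.0126, 0.1925]
tcp_rot: [179.9, -0.4, -0.3]
wrist_force: [0.9, -0.0, -2.1]
opening: 0.0347
```

```bash
python3 go.py .550 -.0115 .185 0;python3 - <<'E'
from ov import *
p=get_obs()["ee_pos"];b=p[2]-.0823
c=camera("scene");G=(0,200,0);B=(255,0,0);Rd=(0,0,255)
overlay(c,"o8.png",(265,170,320,230),12,[(b+.064,p[0],p[1],.042,G),(b,p[0],p[1],.034,Rd),(.082,.55,-.0115,.06,B)])
E
```

```text
t 9.95 pos [ 0.5501 -0.0126  0.1925] rot [179.95  -0.36  -0.29] F [ 0.93 -0.03 -2.14] open 0.0347
shift cm [-0.01 -0.11  0.75] | 0.8 turn [ 0.05 -0.36 -0.29]
```

View pics/o8.png

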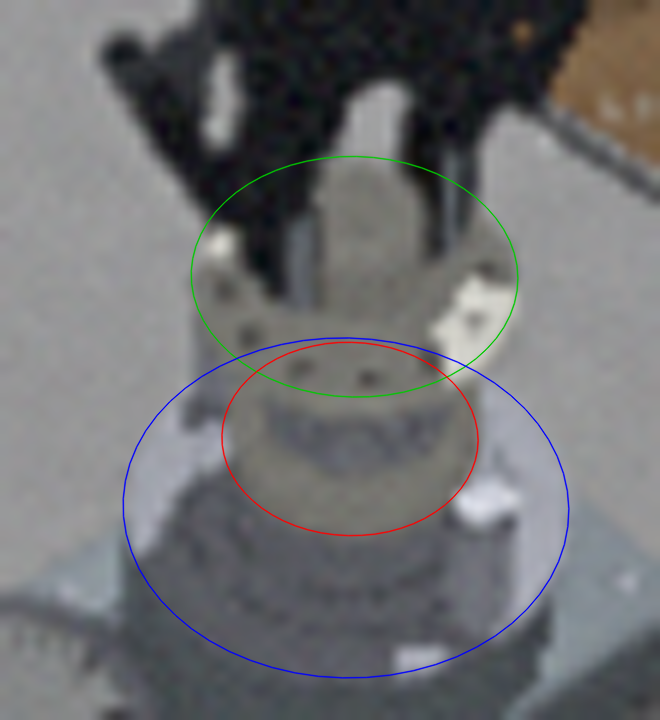

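Overlays agree with the foot, disc and plate to within about 1 pixel. I'll go down onto the pin slowly.

play_rows:
  rows:
    - [0.8, [0, -0.1, 0.5], [0, -0.4, 0]]
    - [0.8, [0, 0, 0.5], [0, 0, 0]]
    - [0.8, [0, 0, 0.2], [0, 0, 0]]
    - [0.8, [0, 0, 0], [0, 0, 0]]
    - [0.8, [0, 0, 0], [0, 0, 0]]

```text
time: 10.5
ee_pos: [0.5509, -0.0114, 0.181]
tcp_rot: [179.9, -0.1, -0.3]
wrist_force: [-0.5, 0.1, -2.9]
opening: 0.0345
```

```bash
python3 go.py .550 -.0115 .170 0;python3 st.py 3
```

```text
t 10.5 pos [ 0.5509 -0.0114  0.181 ] rot [ 1.7995e+02 -5.0000e-02 -2.9000e-01] F [-0.53  0.09 -2.88] open 0.0345
shift cm [-0.09  0.01  1.1 ] | 1.1 turn [ 0.05 -0.05 -0.29]
[[550.88, -11.43, 181.04, -2.88], [550.87, -11.45, 181.05, -1.82], [550.92, -11.43, 181.11, -2.05]]
mean [ 5.5089e+02 -1.1440e+01  1.8107e+02 -1.4000e-01  7.0000e-02 -2.2500e+00
  1.7995e+02 -6.0000e-02 -2.9000e-01] sd [0.02 0.01 0.03 0.43 0.18 0.46 0.   0.   0.  ] 10.65 0.03441396134271092
```

play_rows:
  rows:
    - [0.8, [-0.05, 0, 0.3], [0, 0, 0]]
    - [0.8, [0, 0, 0.3], [0, 0, 0]]
    - [0.8, [0, 0, 0.2], [0, 0, 0]]
    - [0.8, [0, 0, 0], [0, 0, 0]]

```text
time: 11.05
ee_pos: [0.5505, -0.0115, 0.1727]
tcp_rot: [179.9, -0.1, -0.3]
wrist_force: [-0.6, 0.2, -2.8]
opening: 0.0345
```

```bash
python3 go.py .550 -.0115 .1643 0;python3 st.py 3
```

```text
t 11.05 pos [ 0.5505 -0.0115  0.1727] rot [ 1.7995e+02 -1.0000e-01 -2.9000e-01] F [-0.56  0.23 -2.77] open 0.0345
shift cm [-0.05  0.    0.84] | 0.8 turn [ 0.05 -0.1  -0.29]
[[550.5, -11.47, 172.69, -2.77], [550.51, -11.44, 172.84, -2.09], [550.57, -11.43, 172.99, -2.18]]
mean [ 5.5052e+02 -1.1450e+01  1.7284e+02 -2.0000e-01  2.1000e-01 -2.3400e+00
  1.7995e+02 -1.0000e-01 -2.9000e-01] sd [0.03 0.02 0.12 0.43 0.21 0.3  0.   0.01 0.  ] 11.2 0.03477769968867082
```

The foot is now 5 mm below the pin tip with no extra force, so the pin is in the bore. I'll go on to home.

play_rows:
  rows:
    - [0.8, [0, 0, 0.3], [0, 0, 0]]
    - [0.8, [0, 0, 0.3], [0, 0, 0]]
    - [0.8, [0, 0, 0.25], [0, 0, 0]]
    - [0.8, [0, 0, 0.1], [0, 0, 0]]
    - [0.8, [0, 0, 0], [0, 0, 0]]

```text
time: 11.7
ee_pos: [0.5508, -0.0112, 0.1631]
tcp_rot: [180.0, -0.2, -0.3]
wrist_force: [0.1, 1.1, -1.2]
opening: 0.0347
```

```bash
python3 st.py 5; python3 - <<'E'
from h import *
c=camera("scene");save(c,"s9.png",(250,180,330,250),8)
E
```

```text
[[550.8, -11.18, 163.06, -1.22], [550.78, -11.2, 163.14, -2.06], [550.81, -11.23, 163.27, -0.83], [550.78, -11.24, 163.28, -1.48], [550.79, -11.23, 163.34, -0.02]]
mean [ 5.5079e+02 -1.1220e+01  1.6322e+02 -1.0000e-02  7.8000e-01 -1.1200e+00
  1.7998e+02 -1.6000e-01 -2.8000e-01] sd [0.01 0.02 0.1  0.13 0.25 0.68 0.   0.   0.  ] 11.95 0.03484178153966997
```

View pics/s9.png

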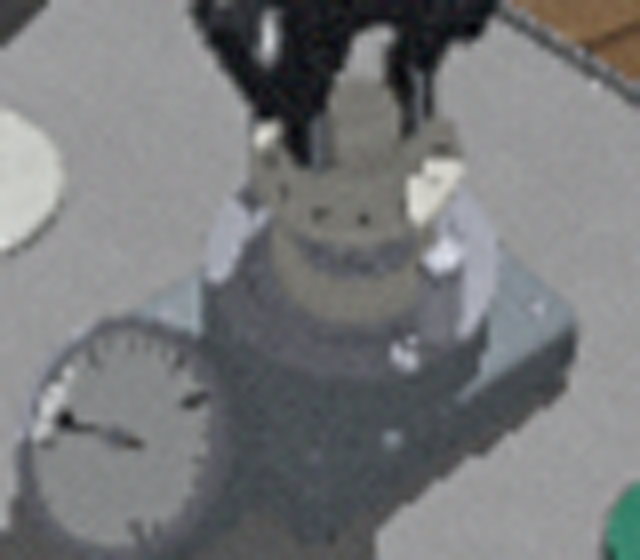

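play_rows:
  rows:
    - [0.8, [0, 0, 0.1], [0, -0.1, 0]]
    - [0.8, [0, 0, 0.2], [0, 0, 0]]
    - [0.8, [0, 0, 0.2], [0, 0, 0]]
    - [0.8, [0, 0, 0.2], [0, 0, 0]]
    - [0.8, [0, 0, 0.2], [0, 0, 0]]
    - [0.8, [0, 0, 0.2], [0, 0, 0]]
    - [0.8, [0, 0, 0.2], [0, 0, 0]]
    - [0.8, [0, 0, 0.2], [0, 0, 0]]
    - [0.8, [0, 0, 0.2], [0, 0, 0]]
    - [0.8, [0, 0, 0], [0, 0, 0]]
  newtons: 60

```text
time: 13.0
ee_pos: [0.5511, -0.0111, 0.1474]
tcp_rot: [180.0, -0.2, -0.3]
wrist_force: [-2.4, -0.3, 6.6]
opening: 0.0341
```

```bash
python3 st.py 5
```

```text
[[551.11, -11.07, 147.41, 6.65], [551.11, -11.07, 147.57, 5.61], [551.12, -11.07, 147.64, 6.42], [551.09, -11.07, 147.64, 6.18], [551.1, -11.07, 147.66, 5.15]]
mean [ 5.5110e+02 -1.1070e+01  1.4758e+02 -1.8900e+00  1.2100e+00  6.0000e+00
  1.8000e+02 -2.2000e-01 -2.8000e-01] sd [0.01 0.   0.09 0.48 0.88 0.55 0.   0.   0.  ] 13.25 0.034371951233536445
```

play_rows:
  rows:
    - [0.8, [-0.03, 0, 0.2], [0, -0.2, 0]]
    - [0.8, [0, 0, 0.2], [0, 0, 0]]
    - [0.8, [0, 0, 0.2], [0, 0, 0]]
    - [0.8, [0, 0, 0.2], [0, 0, 0]]
    - [0.8, [0, 0, 0], [0, 0, 0]]

```text
time: 13.75
ee_pos: [0.5513, -0.011, 0.1419]
tcp_rot: [-180.0, -0.2, -0.3]
wrist_force: [-2.8, 1.6, 8.7]
opening: 0.0342
```

```bash
python3 st.py 5; python3 - <<'E'
from h import *
c=camera("scene");save(c,"s10.png",(250,180,330,250),8)
E
```

```text
[[551.25, -10.99, 141.85, 8.67], [551.25, -11.01, 142.05, 8.29], [551.26, -11.0, 142.08, 8.39], [551.25, -11.01, 142.1, 7.87], [551.27, -11.0, 142.12, 9.17]]
mean [ 5.5126e+02 -1.1000e+01  1.4204e+02 -2.8000e+00  1.0400e+00  8.4800e+00
 -3.6000e+01 -2.2000e-01 -2.7000e-01] sd [1.0000e-02 1.0000e-02 1.0000e-01 2.1000e-01 4.3000e-01 4.3000e-01
 1.7636e+02 0.0000e+00 0.0000e+00] 14.0 0.03456549144465071
```

View pics/s10.png

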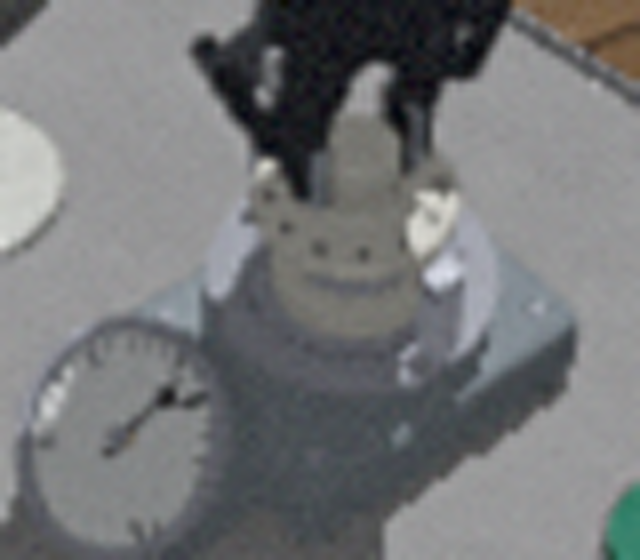

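play_rows:
  rows:
    - [0.8, [-0.03, 0, 0.2], [0, -0.2, 0]]
    - [0.8, [0, 0, 0.2], [0, 0, 0]]
    - [0.8, [0, 0, 0.2], [0, 0, 0]]
    - [0.8, [0, 0, 0.2], [0, 0, 0]]
    - [0.8, [0, 0, 0.1], [0, 0, 0]]
    - [0.8, [0, 0, 0], [0, 0, 0]]

```text
time: 14.65
ee_pos: [0.5513, -0.0109, 0.1375]
tcp_rot: [180.0, -0.3, -0.3]
wrist_force: [-3.8, 2.0, 11.0]
opening: 0.0343
```

```bash
python3 st.py 8; python3 - <<'E'
from h import *
c=camera("scene");save(c,"s11.png",(250,180,330,250),8)
E
```

```text
[[551.28, -10.93, 137.5, 11.02], [551.27, -10.95, 137.67, 10.69], [551.27, -10.96, 137.67, 10.09], [551.29, -10.96, 137.63, 10.16], [551.29, -10.93, 137.62, 10.45], [551.27, -10.95, 137.59, 9.84], [551.28, -10.94, 137.62, 9.87], [551.27, -10.94, 137.6, 9.55]]
mean [ 5.5128e+02 -1.0950e+01  1.3761e+02 -3.8500e+00  1.5300e+00  1.0210e+01
  1.8000e+02 -3.0000e-01 -2.7000e-01] sd [0.01 0.01 0.05 0.23 0.45 0.45 0.   0.   0.  ] 15.05 0.0340705602643433
```

View pics/s11.png

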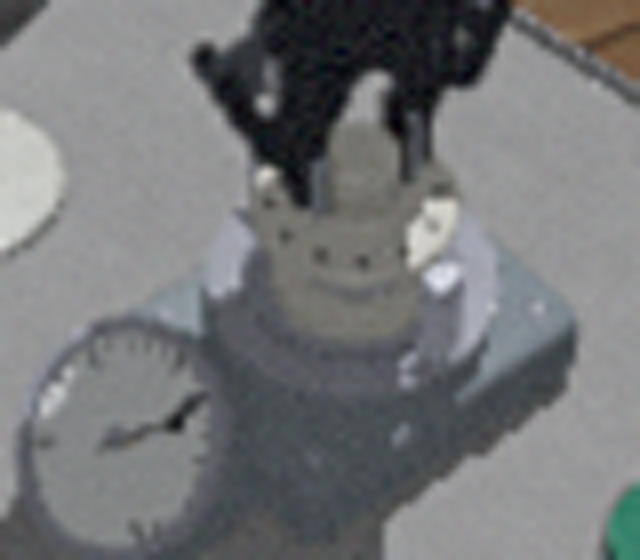

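play_rows:
  rows:
    - [0.8, [-0.08, 0, 0.15], [0, -0.3, 0]]
    - [0.8, [0, 0, 0.1], [0, 0, 0]]
    - [0.8, [0, 0, 0], [0, 0, 0]]

```text
time: 15.4
ee_pos: [0.5514, -0.011, 0.138]
tcp_rot: [180.0, -0.2, -0.3]
wrist_force: [-3.7, 1.5, 9.8]
opening: 0.034
```

```bash
python3 st.py 10; python3 - <<'E'
from h import *
c=camera("scene");save(c,"s12.png",(250,180,330,250),8)
E
```

```text
[[551.37, -10.96, 137.96, 9.81], [551.35, -10.98, 138.12, 9.94], [551.34, -10.97, 138.08, 9.94], [551.35, -10.96, 138.06, 10.7], [551.37, -10.97, 138.02, 10.06], [551.36, -10.97, 138.02, 9.04], [551.35, -10.99, 137.99, 10.39], [551.37, -10.94, 138.04, 10.75], [551.35, -10.98, 137.98, 10.46], [551.33, -10.94, 137.98, 10.54]]
mean [ 5.5135e+02 -1.0970e+01  1.3802e+02 -3.5500e+00  9.9000e-01  1.0160e+01
  1.7999e+02 -2.5000e-01 -2.7000e-01] sd [0.01 0.01 0.05 0.55 0.45 0.49 0.   0.   0.  ] 15.9 0.03455742842090252
```

View pics/s12.png

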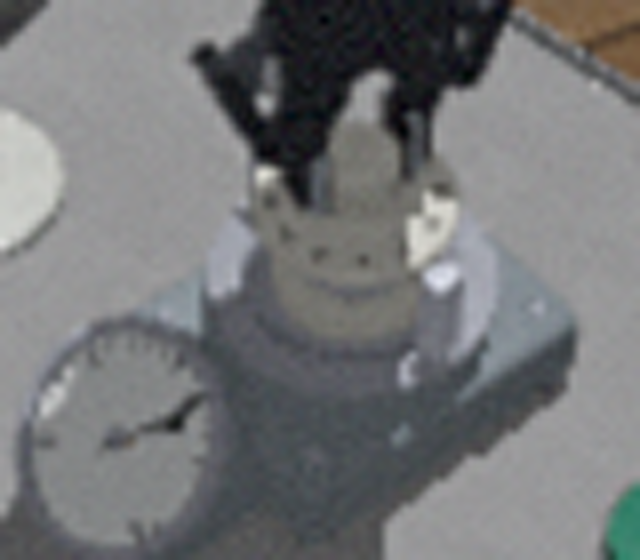

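play_rows:
  rows:
    - [0.8, [-0.1, 0, 0.2], [0, 0, 0]]
    - [0.8, [-0.1, 0, 0.15], [0, 0, 0]]
    - [0.8, [0, 0, 0.1], [0, 0, 0]]

```text
time: 16.25
ee_pos: [0.551, -0.011, 0.1368]
tcp_rot: [180.0, -0.6, -0.3]
wrist_force: [-5.6, 1.0, 9.8]
opening: 0.0342
```

```bash
python3 st.py 10; python3 - <<'E'
from h import *
c=camera("scene");save(c,"s13.png",(250,180,330,250),8)
E
```

```text
[[550.99, -10.98, 136.78, 9.83], [550.93, -10.97, 136.72, 10.47], [550.95, -10.98, 136.72, 10.91], [550.95, -10.97, 136.71, 10.45], [550.94, -10.97, 136.72, 10.47], [550.96, -10.96, 136.69, 10.33], [550.96, -10.97, 136.72, 10.59], [550.96, -10.97, 136.72, 11.09], [550.96, -10.98, 136.72, 10.87], [550.95, -10.97, 136.7, 10.17]]
mean [ 5.5095e+02 -1.0970e+01  1.3672e+02 -3.2000e+00  1.2200e+00  1.0520e+01
  1.7998e+02 -6.0000e-01 -2.7000e-01] sd [0.02 0.01 0.02 0.94 0.51 0.35 0.   0.   0.  ] 16.75 0.03416027156709561
```

View pics/s13.png

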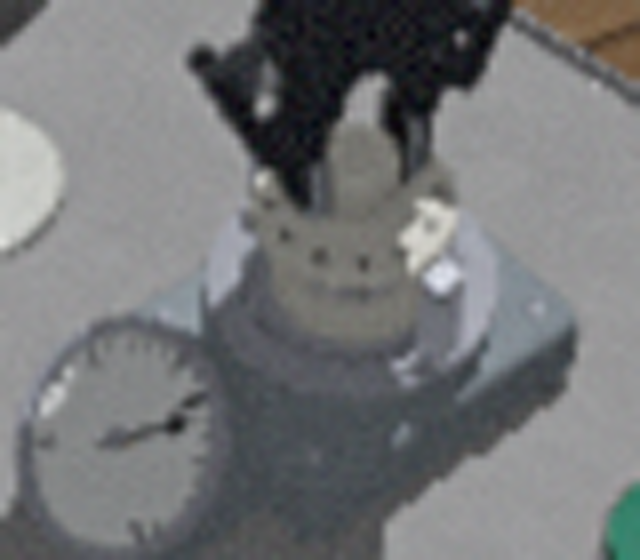

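```bash
python3 - <<'E'
from ov import *
p=get_obs()["ee_pos"];b=p[2]-.0823
c=camera("scene");G=(0,200,0);B=(255,0,0);Rd=(0,0,255);x,y=p[0],p[1]
ux=np.array([-.0217,.1022]);ux/=np.linalg.norm(ux)
def post(s): return (.118,.5505+s*.0525*ux[0],-.0115+s*.0525*ux[1],.006,(0,255,255))
overlay(c,"o13.png",(268,190,318,235),14,[(p[2]-.0183,x,y,.042,G),(p[2]-.0183-.008,x,y,.042,G),(.069,x,y,.034,Rd),(.083,x,y,.034,Rd),post(1),post(-1)])
E
```

```text
(no output)
```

View pics/o13.png

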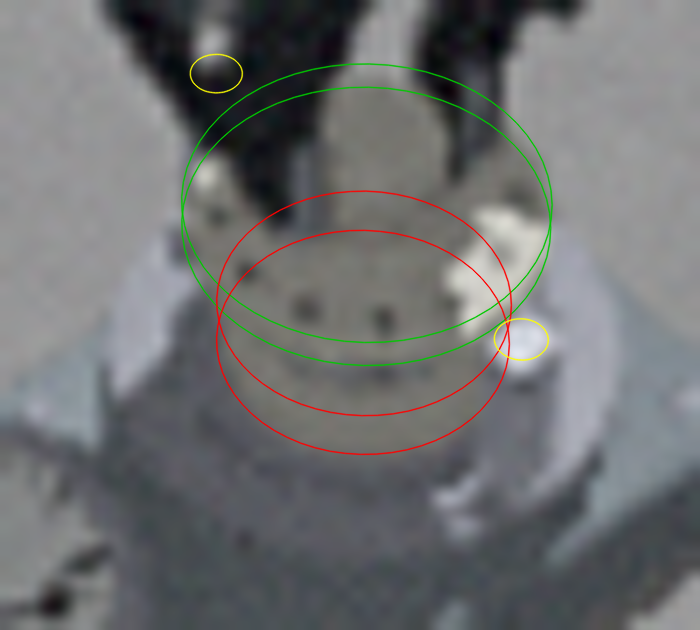

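play_rows:
  rows:
    - [0.8, [0, 0, 0.2], [0, 0, 0]]
    - [0.8, [0, 0, 0.2], [0, 0, 0]]

```text
time: 17.05
ee_pos: [0.5509, -0.011, 0.1346]
tcp_rot: [180.0, -0.7, -0.3]
wrist_force: [-4.2, 1.5, 10.5]
opening: 0.0344
```

```bash
python3 st.py 12; python3 - <<'E'
from h import *
c=camera("scene");save(c,"s14.png",(250,210,285,255),16)
E
```

```text
[[550.93, -10.97, 134.64, 10.53], [550.88, -10.98, 134.48, 10.13], [550.92, -10.95, 134.58, 11.29], [550.88, -10.97, 134.64, 11.91], [550.92, -10.99, 134.68, 11.56], [550.91, -10.97, 134.7, 11.67], [550.91, -10.97, 134.7, 11.5], [550.9, -10.99, 134.7, 12.0], [550.9, -10.97, 134.68, 10.95], [550.91, -10.97, 134.71, 12.09], [550.89, -10.98, 134.68, 11.15], [550.94, -11.0, 134.71, 11.16]]
mean [ 5.5091e+02 -1.0980e+01  1.3466e+02 -3.9500e+00  9.2000e-01  1.1330e+01
  1.7998e+02 -6.9000e-01 -2.7000e-01] sd [0.02 0.01 0.07 0.43 0.38 0.57 0.   0.   0.  ] 17.65 0.033854422030339365
```

View pics/s14.png

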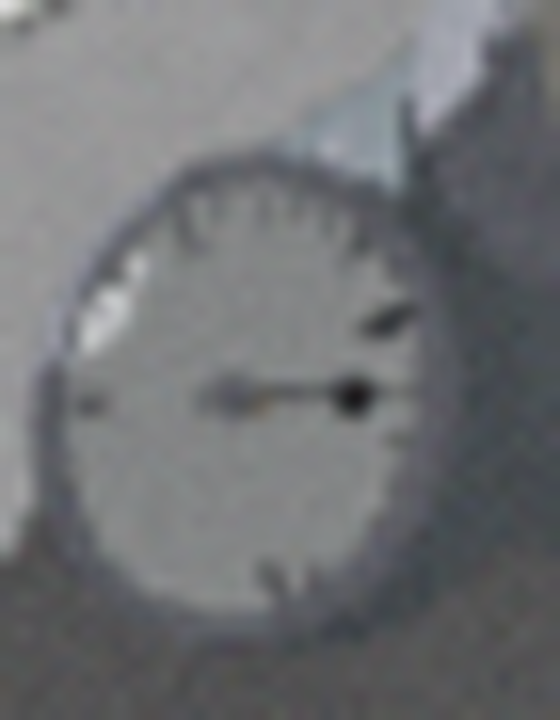

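Load is about 13.7 N at the mark, the needle agrees, and the limit mark at 12 N has been passed, so the follower goes to the rack. I'll ease it off slowly.

play_rows:
  rows:
    - [0.8, [0, 0, -0.2], [0, 0, 0]]
    - [0.8, [0, 0, -0.3], [0, 0, 0]]
    - [0.8, [0, 0, -0.3], [0, 0, 0]]
    - [0.8, [0, 0, -0.3], [0, 0, 0]]
    - [0.8, [0, 0, -0.3], [0, 0, 0]]
    - [0.8, [0, 0, -0.3], [0, 0, 0]]
    - [0.8, [0, 0, -0.3], [0, 0, 0]]
    - [0.8, [0, 0, -0.3], [0, 0, 0]]
    - [0.8, [0, 0, -0.3], [0, 0, 0]]
    - [0.8, [0, 0, -0.2], [0, 0, 0]]

```text
time: 18.7
ee_pos: [0.55, -0.0111, 0.1653]
tcp_rot: [180.0, -0.7, -0.3]
wrist_force: [-0.8, -0.2, -3.3]
opening: 0.0346
```

```bash
python3 st.py 3
```

```text
[[550.0, -11.15, 165.27, -3.26], [550.03, -11.16, 165.41, -2.66], [550.02, -11.14, 165.28, -3.21]]
mean [ 5.5002e+02 -1.1150e+01  1.6532e+02 -5.1000e-01  5.0000e-02 -3.0400e+00
  1.7995e+02 -7.2000e-01 -2.8000e-01] sd [0.01 0.01 0.06 0.68 0.2  0.27 0.   0.   0.  ] 18.85 0.03410093183800798
```

Spring released gently and the follower is off the plate. Now I'll lift it clear.

play_rows:
  rows:
    - [0.8, [0, 0, -0.5], [0, -0.4, 0]]
    - [0.8, [0, 0, -1], [0, -0.3, 0]]
    - [0.8, [0, 0, -1], [0, 0, 0]]
    - [0.8, [0, 0, -2], [0, 0, 0]]
    - [0.8, [0, 0, -2], [0, 0, 0]]
    - [0.8, [0, 0, -1], [0, 0, 0]]
    - [0.8, [0, 0, 0], [0, 0, 0]]
    - [0.8, [0, 0, 0], [0, 0, 0]]

```text
time: 19.65
ee_pos: [0.5501, -0.0116, 0.2456]
tcp_rot: [179.9, 0.0, -0.3]
wrist_force: [-0.4, 0.1, -3.2]
opening: 0.0337
```

```bash
python3 go.py .387 .373 .24 0; python3 - <<'E'
from h import *
c=camera("scene");save(c,"s15.png",(140,100,340,260),4)
t=camera("top");
for cc in(c,t):print([np.round(r["point"],3) for r in spotter.spot_in(cc,"rack")[:1]])
E
```

```text
t 19.65 pos [ 0.5501 -0.0116  0.2456] rot [ 1.7989e+02  3.0000e-02 -3.0000e-01] F [-0.41  0.05 -3.24] open 0.0337
shift cm [-16.51 -38.37   0.49] | 41.8 turn [ 0.11  0.03 -0.3 ]
[array([0.396, 0.368, 0.017])]
[array([0.389, 0.377, 0.015])]
```

View pics/s15.png

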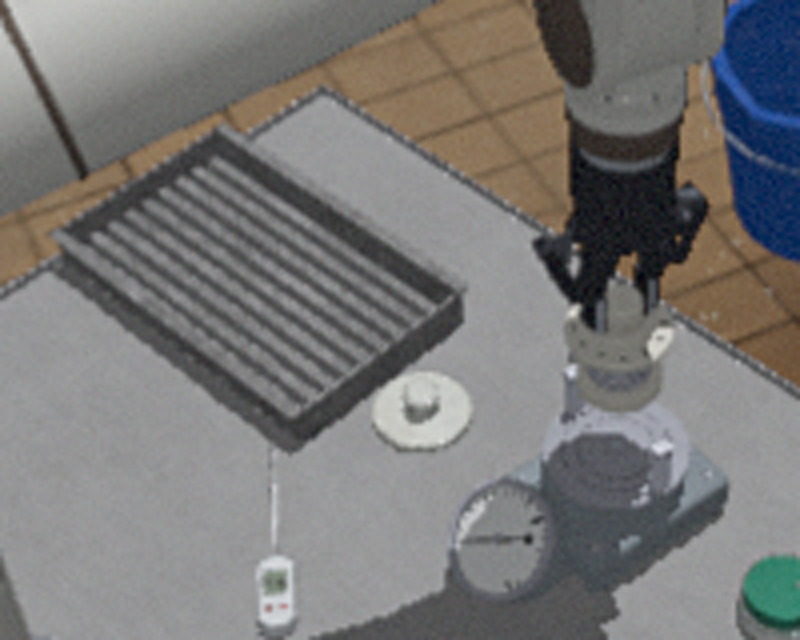

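play_rows:
  rows:
    - [0.8, [-0.8, -1.9, 0], [0, 0, 0]]
    - [0.8, [-1.5, -3.5, 0], [0, 0, 0]]
    - [0.8, [-1.6, -3.8, 0], [0, 0, 0]]
    - [0.8, [-1.6, -3.8, 0], [0, 0, 0]]
    - [0.8, [-1.6, -3.8, 0], [0, 0, 0]]
    - [0.8, [-1.6, -3.8, 0], [0, 0, 0]]
    - [0.8, [-1.6, -3.8, 0], [0, 0, 0]]
    - [0.8, [-1.6, -3.8, 0], [0, 0, 0]]
    - [0.8, [-1.5, -3.5, 0], [0, 0, 0]]
    - [0.8, [-0.8, -1.9, 0], [0, 0, 0]]
    - [0.8, [0, 0, 0], [0, 0, 0]]
    - [0.8, [0, 0, 0], [0, 0, 0]]

```text
time: 21.05
ee_pos: [0.4016, 0.3362, 0.2356]
tcp_rot: [179.6, 0.7, -0.4]
wrist_force: [-0.3, -0.7, -2.2]
opening: 0.0342
```

```bash
python3 go.py .387 .373 .15 0
```

```text
t 21.05 pos [0.4016 0.3362 0.2356] rot [179.62   0.7   -0.43] F [-0.33 -0.72 -2.23] open 0.0342
shift cm [-1.38 -3.72  8.55] | 9.4 turn [ 0.38  0.7  -0.43]
```

play_rows:
  rows:
    - [0.8, [-0.7, -1.9, 1.5], [0.4, 0.7, 0]]
    - [0.8, [-0.7, -1.8, 2], [0, 0, 0]]
    - [0.8, [0, 0, 3], [0, 0, 0]]
    - [0.8, [0, 0, 3], [0, 0, 0]]
    - [0.8, [0, 0, 2], [0, 0, 0]]
    - [0.8, [0, 0, 0], [0, 0, 0]]
    - [0.8, [0, 0, 0], [0, 0, 0]]

```text
time: 21.75
ee_pos: [0.3909, 0.368, 0.1165]
tcp_rot: [180.0, -0.1, -0.9]
wrist_force: [0.1, -0.3, -1.8]
opening: 0.034
```

```bash
python3 go.py .387 .373 .097 0; python3 - <<'E'
from h import *
c=camera("scene");save(c,"s16.png",(140,100,290,220),5)
E
```

```text
t 21.75 pos [0.3909 0.368  0.1165] rot [ 1.7996e+02 -8.0000e-02 -9.0000e-01] F [ 0.13 -0.27 -1.79] open 0.034
shift cm [-0.4  -0.5   1.95] | 2.1 turn [ 0.04 -0.08 -0.9 ]
```

View pics/s16.png

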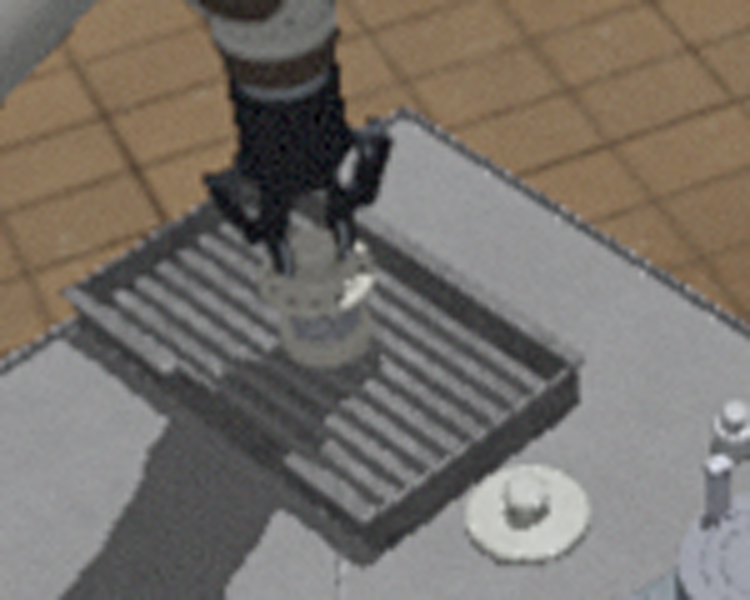

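The follower is over the middle of the rack. I'll lower it gently.

play_rows:
  rows:
    - [0.8, [-0.3, -0.4, 0.6], [0, 0, 0]]
    - [0.8, [0, 0, 0.6], [0, 0, 0]]
    - [0.8, [0, 0, 0.4], [0, 0, 0]]
    - [0.8, [0, 0, 0.3], [0, 0, 0]]
    - [0.8, [0, 0, 0.1], [0, 0, 0]]

```text
time: 22.3
ee_pos: [0.3894, 0.3732, 0.0987]
tcp_rot: [-179.8, -0.3, -0.9]
wrist_force: [-0.4, 0.2, -2.7]
opening: 0.034
```

```bash
python3 st.py 5
```

```text
[[389.44, 373.23, 98.75, -2.67], [389.44, 373.23, 98.74, -2.16], [389.48, 373.22, 98.94, -1.72], [389.51, 373.24, 99.09, -3.17], [389.57, 373.29, 99.2, -2.81]]
mean [ 3.8949e+02  3.7324e+02  9.8940e+01 -0.0000e+00  1.8000e-01 -2.5000e+00
 -1.7982e+02 -3.1000e-01 -9.4000e-01] sd [0.05 0.02 0.18 0.42 0.19 0.51 0.01 0.01 0.  ] 22.55 0.03434760563425735
```

play_rows:
  rows:
    - [0.8, [0, 0, 0.2], [0, -0.3, 0]]
    - [0.8, [0, 0, 0.2], [0, 0, 0]]
    - [0.8, [0, 0, 0.1], [0, 0, 0]]

```text
time: 22.85
ee_pos: [0.3899, 0.3738, 0.095]
tcp_rot: [-179.7, -0.1, -0.9]
wrist_force: [-1.6, -0.7, 2.6]
opening: 0.0342
```

```bash
python3 st.py 5
```

```text
[[389.9, 373.75, 95.0, 2.61], [389.9, 373.71, 94.94, 3.52], [389.89, 373.69, 95.03, 2.54], [389.88, 373.7, 95.05, 2.12], [389.89, 373.69, 95.09, 2.31]]
mean [ 3.8989e+02  3.7371e+02  9.5020e+01 -7.1000e-01 -2.1000e-01  2.6200e+00
 -1.7973e+02 -6.0000e-02 -9.4000e-01] sd [0.01 0.02 0.05 0.51 0.28 0.48 0.   0.   0.  ] 23.1 0.03414657038489027
```

play_rows:
  rows:
    - [0.8, [0, 0, -0.1], [0, 0, 0]]
    - [0.7, [0, 0, 0], [0, 0, 0]]
    - [0.5, [0, 0, 0], [0, 0, 0]]
    - [0.4, [0, 0, 0], [0, 0, 0]]
    - [0.2, [0, 0, 0], [0, 0, 0]]
    - [0, [0, 0, 0], [0, 0, 0]]
    - [0, [0, 0, 0], [0, 0, 0]]
    - [0, [0, 0, 0], [0, 0, 0]]

```text
time: 23.9
ee_pos: [0.3902, 0.3737, 0.0959]
tcp_rot: [-179.7, -0.1, -0.9]
wrist_force: [-0.2, -0.3, 0.4]
opening: 0.0855
```

```bash
python3 go.py .39 .3737 .2 0; python3 - <<'E'
from h import *
c=camera("scene");save(c,"s17.png",(140,100,290,220),5)
E
```

```text
t 23.9 pos [0.3902 0.3737 0.0959] rot [-1.7974e+02 -1.1000e-01 -9.5000e-01] F [-0.22 -0.34  0.41] open 0.0855
shift cm [ -0.    -0.04 -10.41] | 10.4 turn [-0.26 -0.11 -0.95]
```

View pics/s17.png

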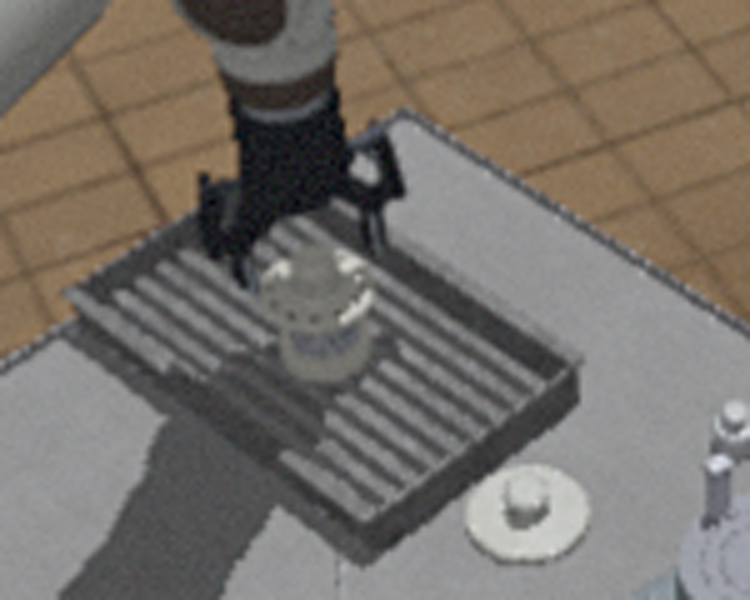

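The fingers are open and the follower stands upright on the slats. Now I'll retreat straight up.

play_rows:
  rows:
    - [0, [0, 0, -1], [0, 0, 0]]
    - [0, [0, 0, -2], [0, 0, 0]]
    - [0, [0, 0, -3], [0, 0, 0]]
    - [0, [0, 0, -3], [0, 0, 0]]
    - [0, [0, 0, -3], [0, 0, 0]]
    - [0, [0, 0, -2], [0, 0, 0]]
    - [0, [0, 0, 0], [0, 0, 0]]
    - [0, [0, 0, 0], [0, 0, 0]]

```text
time: 24.75
ee_pos: [0.3894, 0.3725, 0.2453]
tcp_rot: [-179.7, -0.2, -0.9]
wrist_force: [0.7, 0.1, -0.4]
opening: 0.0854
```

```bash
python3 - <<'E'
from h import *
o=get_obs();print(o["time"],o["ee_pos"],o["wrist_force"])
c=camera("scene");save(c,"s18.png",(140,100,340,260),4)
print([(np.round(r["point"],3),r["confidence"]) for r in spotter.spot_in(c,"spring_foot")[:1]])
for t in["plain_follower","check_weight","timer"]:print(t,[np.round(r["point"],3) for r in spotter.spot_in(c,t)[:1]])
E
```

```text
24.75 [0.38938734 0.37249512 0.24534785] [ 0.6735263   0.10296613 -0.42156383]
[(array([0.386, 0.353, 0.078]), 0.79)]
plain_follower [array([0.449, 0.156, 0.008])]
check_weight [array([0.607, 0.153, 0.022])]
timer [array([ 0.611, -0.172,  0.038])]
```

View pics/s18.png

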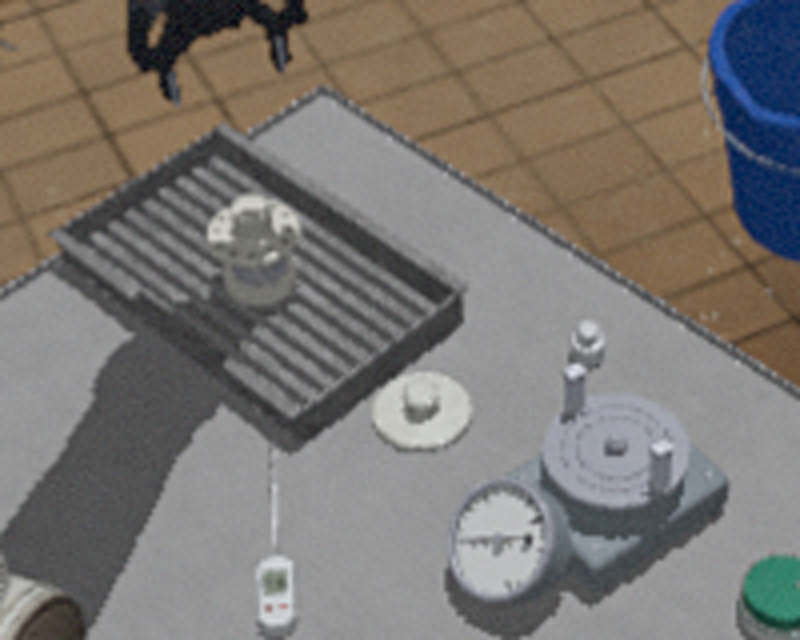

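The follower stands upright on the slats and the gripper is clear. The needle is back at zero, the maximum hand is past the limit bar, and the bystanders haven't moved.

```bash
python3 -c "
from workcell import job_done
print(job_done())"
```

```text
the job is handed in; nothing more can be done
None
```

I tested the spring follower, it passed, and it now stands upright on the slatted rack; I handed the job in at about 24.8 s. `job_done()` gives no verdict, so the outcome below is from my own measurements.

- **Pressing:** I set the follower home over the pin and pressed it by its knob. I held it twice for at least half a second, at about 14.7 mm and then about 15.9 mm of spring travel; the mark is at 15 mm. These depths come from the arm position and wrist force, and the picture with the posts agreed to about a pixel.
- **Reading:** the highest load on the plate was about 13.7 N, against the 12 N limit. The needle agreed, and the maximum hand stayed past the limit bar.
- **Easing off:** I let the spring up at roughly 20–30 mm/s, then lifted the follower clear and carried it to the middle of the rack.

**Last checks:**
- The follower is upright on the slats and the gripper is open and clear of everything.
- The needle is back at zero.
- The plain follower, check weight and timer are where they started, to within a few millimetres.

**Off-nominal:** there was a steady side force of about 3–4 N against the pin during the press. It went away when I eased off. No check failed.

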